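# Restock the reagent jar lane, oldest in front

### The arm

A 6-joint arm with a two-finger parallel gripper is mounted at the origin on the work surface. World frame = base frame: x ahead of the robot, y to its left, z up, the work surface at z = 0. Lengths are in m, angles in rad, forces in N, time in s.
With the tool pointing down it reaches from about 0.3 to 0.775 m from the base axis. Payload 14.6 kg.
Tool frame: the origin (TCP) lies at the very end of the fingers, on their centre line; the grasp point (between the pads) lies 19 mm behind it; z points along the fingers, y is the line along which they close (so a half turn about z gives the same grasp; the last joint's range is limited). The gripper opens to 94 mm and grips with 3 to 60 N. Pads are 16 mm wide; open, the fingers measure 119 mm over their backs; the gripper's body (75 mm by 177 mm) begins 78 mm behind the grasp point.
Start: joints at [1.104, 0.3, 1.521, -0, 1.321, -0.067], TCP at [0.214, 0.507, 0.205] pointing down, gripper open.
Joint ranges: [-3.03, 3.03], [-0.79, 2.21], [0.23, 2.52], [-1.04, 4.18], [0, 3.07], [-2.55, 2.55]. Speed limits (rad/s): [2.22, 2.22, 2.57, 3.14, 3.14, 3.14].

### API

Orientations are given as [roll, pitch, yaw] about the fixed x, y, z axes, in that order (R = Rz(yaw) Ry(pitch) Rx(roll)).
In Python, from station import ctrl gives the robot as it stands.
- The arm moves only by the tool carry_out, never from a script. Its argument "motion" is text: rows parted by semicolons, each of 7 numbers parted by spaces: the shift along the world's x, y, z in m, then the turn, a rotation vector about the world's x, y, z in degrees, then the closure in counts, from 0 (fully open) to 255 (shut). In form: dx dy dz wx wy wz hand; .... A call has 1 to 20 rows; each row shifts and turns the commanded pose from where the row before left it; what a row does not reach is not made up. A row lasts 1/12 s, in which the tool goes at most 41.7 mm and 7.16 degrees, less where a joint would pass 70% of its speed; a pose out of reach is approached as far as the arm can. A call is refused whole if a number of a shift passes 0.0417 or a number of a turn 7.16, either way. A call with a gripper value outside its range is refused whole. The fingers move at their own pace and stop on an object; "grip_force" is the grip in N (left out, the last holds). Time passes only in rows, so rows that do not move let the fingers close. It gives the time, the measured TCP pose, the force, the opening and the grip force at its end, in the units of the state.
- ctrl.get_obs(): the state, without advancing time (a new reading comes with each control period).
- ctrl.camera(name): name is "scene" or "side" or "wrist"; returns a dict with "pixels" (480x640x3 uint8, red, green, blue), "range_z" (480x640 float32, m along the optical axis (not along the pixel's ray), 0 where there is no reading), "K" (3x3 intrinsics, pixels), "position" and "attitude" of the camera in the world. Camera axes: x right, y up, looking along -z (the intrinsics and any distortion apply to the point x, -y, -z); pixel columns grow to the right and rows downward; lengths in m; the calibration is good to about 2 mm. The wrist camera is an equidistant fisheye: a pixel r from the principal point sees the ray r / f radians off the axis. A picture is of the moment at which its call begins.
- ctrl.hand_in(): hands the job in; it is judged then, once.
The state is a dict: "time_s": time; "qpos": joint angles; "joint_vel": joint speeds; "tau": joint torques, N m; "ee_pos": TCP position; "eef_rot": TCP orientation; "force": force on the tool from outside, world axes, zero at the start; "moment": the same for the moment, N m; "grip_width": finger opening in m; "grip_force": force on a finger pad.
Only numpy, scipy, OpenCV 4.12 (cv2) and the standard library are available. Lean on these libraries where they do the work, as an engineer would, in place of code of your own. Each camera call takes 0.05 s, during which the arm holds its last target. There are 200 camera calls.

### The job

Restock the tall amber jars on the low white bench rack: first bring the old tall jar, which has been left at the back of its lane, forward along that lane until it stands upright within a finger's width of the front lip (the side nearest the robot). Then take the new tall amber jar from the bench and stand it upright on the rack behind the old one, in the same lane. Leave the squat pots and the conical flask where they are, and do not knock anything over.

Things in the scene. Friction and masses are not known exactly. Their poses are not given: they have to be found in the camera images.
- rack: Low white rack, fixed, 222 (x) by 200 (y) mm. Origin: its centre at bench level; +x to the back (away from the robot), -x to the front, z up. Flat board, top 50 mm above the bench. Two lanes run along x, centre lines y = +50 and -50 mm, each 88 mm wide and 210 mm long inside (x = -105 to +105). Side rails, 12 mm wide middle rail and steel front lip rise 15 mm above the board, back wall 30 mm.
- old_jar_mid (a point): Old tall jar: straight round amber glass jar with black cap and blank paper label, 52 mm diameter, 100 mm tall, 0.14 to 0.28 kg, standing upright in the back half of one of the rack's two lanes (either one). Point at its centre, half-way up (50 mm above its underside); z is its upright axis; its yaw means nothing.
- new_jar_mid (a point): New tall jar: same kind as the old one (52 mm diameter, 100 mm tall, 0.18 to 0.35 kg), standing upright on the bench to the left (+y) of the rack. Point at its centre, 50 mm above its underside; z is its upright axis; its yaw means nothing.
- lane_pot_mid (a point): Bystander: squat amber pot, black cap, 60 mm diameter, 45 mm tall, in the back half of the rack's other lane. Point at its centre, half-way up.
- bench_pot_mid (a point): Bystander: squat amber pot, black cap, 60 mm diameter, 45 mm tall, on the bench. Point at its centre, half-way up.
- flask_mid (a point): Bystander: clear glass conical flask with a black stopper, 64 mm diameter at the foot, 95 mm tall, on the bench. Point half-way up.

How it is judged:
On the way:
1. the old tall jar stands upright at the front of its lane (x of old_jar_mid in the frame of rack between -0.085 and -0.052 m and angle between old_jar_mid's own z axis and vertical below 0.12 rad and z of old_jar_mid in the frame of rack between 0.094 and 0.106 m and (y of old_jar_mid in the frame of rack between 0.029 and 0.071 m or y of old_jar_mid in the frame of rack between -0.071 and -0.029 m)), for 0.2 s.
At the end, for the whole second after the job is handed in: Both tall jars stand upright (within 7 degrees) on the board of the rack in the same lane, within its rails: the old jar in front, its wall less than 27 mm from the front lip, and the new jar behind it (x of old_jar_mid in the frame of rack between -0.085 and -0.052 m and angle between each of old_jar_mid, new_jar_mid's own z axis and vertical below 0.12 rad and z of old_jar_mid in the frame of rack between 0.094 and 0.106 m and x of new_jar_mid in the frame of rack between -0.036 and 0.085 m and z of new_jar_mid in the frame of rack between 0.094 and 0.106 m and ((y of old_jar_mid in the frame of rack between 0.029 and 0.071 m and y of new_jar_mid in the frame of rack between 0.029 and 0.071 m) or (y of old_jar_mid in the frame of rack between -0.071 and -0.029 m and y of new_jar_mid in the frame of rack between -0.071 and -0.029 m))); the robot touches nothing.
It fails at once if the squat pot in the other lane is moved by more than 20 mm (distance of lane_pot_mid from where it was at the start of the episode above 0.02 m).
It fails at once if the squat pot on the bench is moved by more than 20 mm (distance of bench_pot_mid from where it was at the start of the episode above 0.02 m).
It fails at once if the conical flask is moved by more than 20 mm (distance of flask_mid from where it was at the start of the episode above 0.02 m).
It fails at once if the old tall jar is knocked over (angle between old_jar_mid's own z axis and vertical above 0.6 rad).
It fails at once if the new tall jar is knocked over (angle between new_jar_mid's own z axis and vertical above 0.6 rad).
It also fails if it takes over 56 s, if anything falls off the work surface, if the arm or the gripper's body presses on something with over 40 N, if the wrist force passes 120 N, or if a joint passes its speed limit or range.

## Working session

There is one attempt and no reset: what is moved stays moved. The work goes in short steps, Python scripts to look and compute and a tool call to move; the robot and the scene stay as the last step left them, time stands still between calls to the robot, and variables do not carry over. Pictures are saved under pics/ and viewed, at most 10 in all, crops included, and the job is handed in when it is done.

Besides the shell and the picture viewer there is one more tool, called after "Call:" in YAML: its name, and indented under it one key for each argument. carry_out: Moves the arm, as the interface text tells. Its arguments: {"type":"object","properties":{"motion":{"type":"string"},"grip_force":{"type":"number"}},"required":["motion"]}

```bash
mkdir -p pics; cat > h.py <<'E'
import numpy as np, cv2
from station import ctrl
from scipy.spatial.transform import Rotation as R
def rot(a):
    a=np.array(a,float)
    return a if a.shape==(3,3) else (R.from_euler('xyz',a).as_matrix() if a.size==3 else None)
def cloud(c):
    K=c['K'];z=c['range_z'];v,u=np.mgrid[:480,:640]
    P=np.stack([(u-K[0,2])/K[0,0]*z,-(v-K[1,2])/K[1,1]*z,-z],-1)
    return P@rot(c['attitude']).T+np.array(c['position'])
E
python3 - <<'E'
from h import *
print(ctrl.get_obs())
for n in('scene','side'):
    c=ctrl.camera(n);print(n,c['K'],c['position'],c['attitude'])
    np.savez(n+'0.npz',**c)
    cv2.imwrite(f'pics/{n}0.png',c['pixels'][...,::-1])
E
```

```text
{'time_s': 0.0, 'qpos': array([ 1.10436566e+00,  3.00475014e-01,  1.52159055e+00, -1.44217498e-05,
        1.32070421e+00, -6.66194669e-02]), 'joint_vel': array([-6.23229202e-04,  6.51936666e-04, -4.70288938e-04,  2.01993749e-05,
        1.05928836e-03, -3.73766817e-04]), 'tau': array([ 2.06467776e-03, -5.31797898e+01, -3.52752221e+01,  7.09346286e-02,
        2.42553593e-02, -7.89992328e-05]), 'ee_pos': array([0.21397944, 0.50637674, 0.20488018]), 'eef_rot': array([-3.14041722e+00, -6.44227631e-05,  2.74178500e+00]), 'force': array([-0.73335689,  0.08330687, -0.73903729]), 'moment': array([ 0.02168616, -0.02744825,  0.01279868]), 'grip_force': 0.0, 'grip_width': 0.09416762976288041}
scene [[587.24773019   0.         322.45990082]
 [  0.         587.24773019 238.42850591]
 [  0.           0.           1.        ]] [1.06763769 0.37816657 0.83559891] [0.71809302 0.01267924 2.07216133]
side [[461.34166129   0.         317.83453284]
 [  0.         461.34166129 235.76139375]
 [  0.           0.           1.        ]] [ 0.22467493 -0.41548573  0.65681135] [ 0.77493431  0.01690295 -0.58688498]
```

View pics/scene0.png

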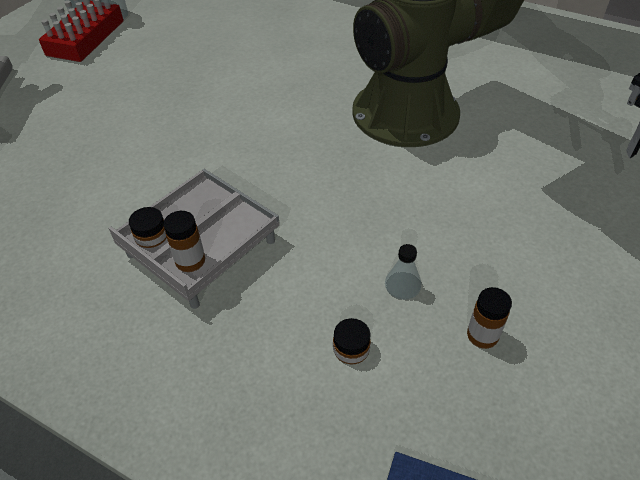

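View pics/side0.png

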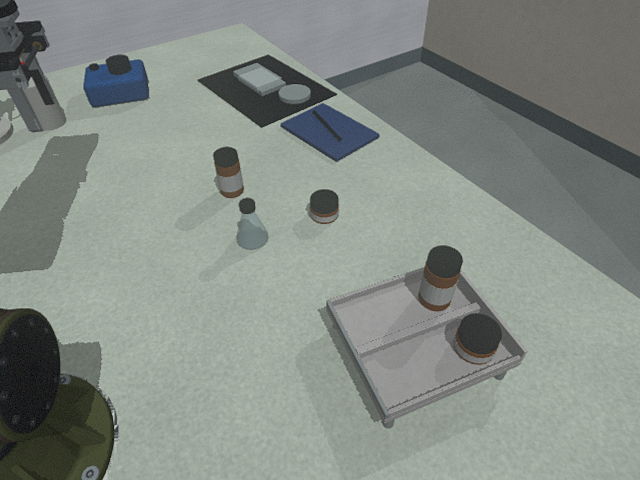

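The scene view shows the old jar's cap at (181,225), the lane pot at (147,220), the new jar's cap at (494,303), the flask stopper at (407,253) and the bench pot at (352,335). The side view shows the old jar's cap at (444,262) in the left (+y) lane, the lane pot at (478,335), and the rack corners near (330,303), (390,415), (522,352) and (437,268).

```bash
cat >> h.py <<'E'
def circ(P,z0,lo,hi,tol=.006):
    "points within xy box lo..hi near height z0 -> enclosing circle (mm)"
    m=(abs(P[...,2]-z0)<tol)&(P[...,:2]>lo).all(-1)&(P[...,:2]<hi).all(-1)
    Q=P[m][:,:2]
    if len(Q)<10: return None
    c,r=cv2.minEnclosingCircle((Q*1000).astype(np.float32)); return np.round(c,1),round(r,1),len(Q),np.round(np.median(Q,0)*1000,1)
E
python3 - <<'E'
from h import *
px={'scene':dict(old=(181,220),lp=(147,215),new=(494,298),fl=(407,250),bp=(352,330)),'side':dict(old=(444,256),lp=(480,328),new=(227,154),fl=(247,203),bp=(324,197))}
for n in px:
    c=dict(np.load(n+'0.npz'));P=cloud(c);print(n)
    for k,(u,v) in px[n].items():
        p=P[v,u]; print(k,np.round(p*1000,1),circ(P,p[2],p[:2]-.045,p[:2]+.045,.004))
    # rack: board points
    V=P[...,2]; o=px[n]['old'];p=P[o[1],o[0]]
    for z0 in(.05,.065,.08):
        m=(abs(V-z0)<.004)&(np.linalg.norm(P[...,:2]-p[:2],axis=-1)<.3)
        Q=(P[m][:,:2]*1000).astype(np.float32);print(z0,len(Q),cv2.minAreaRect(Q))
E
```

```text
scene
old [ 616.5 -138.6  146.5] (array([ 623.1, -137.4]), 26.4, 534, array([ 624.6, -135.5]))
lp [ 601.3 -237.1   95.1] (array([ 609.3, -235.2]), 30.2, 647, array([ 609.9, -234.5]))
new [490.7 349.1  99.4] (array([494.1, 350.7]), 26.0, 721, array([494.5, 351.7]))
fl [459.6 193.   92.8] (array([462.5, 194.8]), 16.9, 225, array([463.1, 195.4]))
bp [612.4 170.2  44.9] (array([618. , 171.8]), 30.0, 925, array([619.2, 172.9]))
0.05 5346 ((582.4343872070312, -54.661834716796875), (440.19952392578125, 222.77601623535156), 78.63860321044922)
0.065 1745 ((558.3292846679688, -171.20797729492188), (204.3148956298828, 224.4320068359375), 78.52281951904297)
0.08 591 ((631.0059814453125, -185.9300079345703), (200.8864288330078, 76.41082763671875), 78.56466674804688)
side
old [ 620.8 -137.5  151.1] (array([ 620.8, -139.7]), 26.0, 719, array([ 619.4, -140.7]))
lp [ 609.4 -234.5   95. ] (array([ 606.7, -236. ]), 30.0, 1194, array([ 605.3, -238. ]))
new [494.8 344.4 101. ] (array([491.8, 350.7]), 25.6, 291, array([491.2, 348.4]))
fl [460.5 191.2  95.9] (array([460.1, 193.7]), 15.8, 151, array([459.2, 191.9]))
bp [618.3 172.5  46. ] (array([616.4, 171. ]), 29.8, 446, array([615.1, 169.9]))
0.05 10657 ((580.353515625, -53.679290771484375), (443.2483825683594, 221.929443359375), 78.69644165039062)
0.065 3378 ((556.1223754882812, -171.5971221923828), (202.06198120117188, 220.7455596923828), 78.57859802246094)
0.08 783 ((622.25390625, -205.76856994628906), (160.60235595703125, 82.93721771240234), 78.44915771484375)
```

Call:
carry_out:
  motion: "0.0204 -0.0322 0 0 0 0.575 0;0.0204 -0.0322 0 0 0 0.575 0;0.0204 -0.0322 0 0 0 0.575 0;0.0204 -0.0322 0 0 0 0.575 0;0.0204 -0.0322 0 0 0 0.575 0;0.0204 -0.0322 0 0 0 0.575 0;0.0204 -0.0322 0 0 0 0.575 0;0.0204 -0.0322 0 0 0 0.575 0;0.0204 -0.0322 0 0 0 0.575 0;0.0204 -0.0322 0 0 0 0.575 0;0.0204 -0.0322 0 0 0 0.575 0;0.0204 -0.0322 0 0 0 0.575 0;0.0204 -0.0322 0 0 0 0.575 0;0.0204 -0.0322 0 0 0 0.575 0;0.0204 -0.0322 0 0 0 0.575 0;0.0204 -0.0322 0 0 0 0.575 0;0.0204 -0.0322 0 0 0 0.575 0;0.0204 -0.0322 0 0 0 0.575 0;0.0204 -0.0322 0 0 0 0.575 0;0.0204 -0.0322 0 0 0 0.575 0"
  grip_force: 20

```text
time_s: 1.77
ee_pos: [0.6226, -0.1392, 0.205]
eef_rot: [3.142, -0.001, 2.943]
force: [-0.0, 0.3, 0.1]
grip_width: 0.0941
grip_force: 0.0
```

Call:
carry_out:
  motion: "0 0 0 0 0 0 0;0 0 0 0 0 0 0;0 0 0 0 0 0 0"

```text
time_s: 2.02
ee_pos: [0.6217, -0.137, 0.2049]
eef_rot: [3.141, -0.001, 2.942]
force: [0.4, 0.1, -0.1]
grip_width: 0.094
grip_force: 0.0
```

```bash
python3 - <<'E'
from h import *
c=ctrl.camera('wrist');print(c['K'],c['position'],c['attitude'])
cv2.imwrite('pics/w1.png',c['pixels'][...,::-1]);np.savez('w1.npz',**c)
E
```

```text
[[371.64829954   0.         319.82486241]
 [  0.         371.64829954 243.22174609]
 [  0.           0.           1.        ]] [ 0.54608115 -0.12143591  0.38526859] [-2.69487152e-01 -8.21628526e-04  1.37021760e+00]
```

View pics/w1.png

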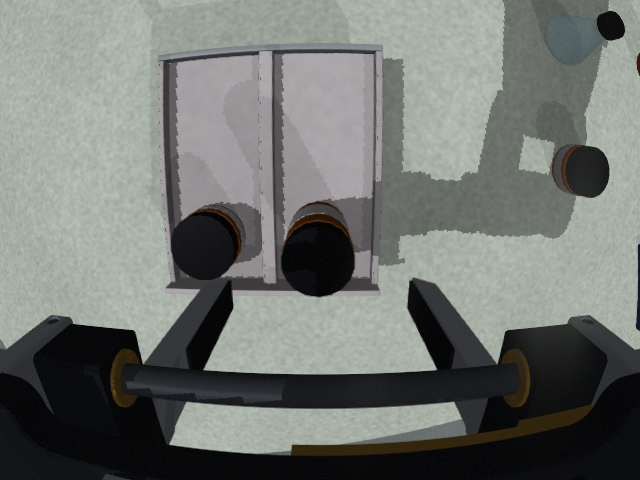

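The wrist view shows the old jar's cap at (318,258), midway between the fingers (finger tips at about x=231 and 408). The rack is square with the gripper and the lane pot is clear at (205,243). I'll descend and grip.

Call:
carry_out:
  motion: "0 -0.001 -0.01 0 0 0 0;0 0 -0.01 0 0 0 0;0 0 -0.01 0 0 0 0;0 0 -0.01 0 0 0 0;0 0 -0.01 0 0 0 0;0 0 -0.01 0 0 0 0;0 0 -0.01 0 0 0 0;0 0 -0.01 0 0 0 0;0 0 -0.01 0 0 0 0;0 0 -0.01 0 0 0 0;0 0 -0.01 0 0 0 0;0 0 0 0 0 0 0;0 0 0 0 0 0 0"

```text
time_s: 3.15
ee_pos: [0.6219, -0.1384, 0.0949]
eef_rot: [3.142, -0.001, 2.942]
force: [0.1, 0.9, 0.6]
grip_width: 0.0942
grip_force: 0.0
```

Call:
carry_out:
  motion: "0 0 0 0 0 0 100;0 0 0 0 0 0 130;0 0 0 0 0 0 150;0 0 0 0 0 0 180;0 0 0 0 0 0 180;0 0 0 0 0 0 180;0 0 0 0 0 0 180;0 0 0 0 0 0 180;0 0 0 0 0 0 180;0 0 0 0 0 0 180"
  grip_force: 20

```text
time_s: 3.98
ee_pos: [0.6221, -0.1384, 0.0955]
eef_rot: [-3.142, 0.0, 2.942]
force: [-0.3, -0.5, 0.5]
grip_width: 0.0516
grip_force: 20.0
```

Call:
carry_out:
  motion: "0 0 0.002 0 0 0 180;0 0 0.002 0 0 0 180;-0.0076 0.0017 0 0 0 0 180;-0.0076 0.0017 0 0 0 0 180;-0.0076 0.0017 0 0 0 0 180;-0.0076 0.0017 0 0 0 0 180;-0.0076 0.0017 0 0 0 0 180;-0.0076 0.0017 0 0 0 0 180;-0.0076 0.0017 0 0 0 0 180;-0.0076 0.0017 0 0 0 0 180;-0.0076 0.0017 0 0 0 0 180;-0.0076 0.0017 0 0 0 0 180;-0.0076 0.0017 0 0 0 0 180;-0.0076 0.0017 0 0 0 0 180;-0.0076 0.0017 0 0 0 0 180;-0.0076 0.0017 0 0 0 0 180;-0.0076 0.0017 0 0 0 0 180;-0.0076 0.0017 0 0 0 0 180;0 0 0 0 0 0 180;0 0 0 0 0 0 180"

```text
time_s: 5.65
ee_pos: [0.5004, -0.1112, 0.0997]
eef_rot: [-3.142, 0.0, 2.942]
force: [-0.6, -1.2, -1.9]
grip_width: 0.0511
grip_force: 20.0
```

Call:
carry_out:
  motion: "0 0 -0.002 0 0 0 180;0 0 -0.002 0 0 0 180;0 0 -0.0005 0 0 0 180;0 0 0 0 0 0 180;0 0 0 0 0 0 180"

```text
time_s: 6.07
ee_pos: [0.5009, -0.1114, 0.0954]
eef_rot: [-3.141, 0.001, 2.943]
force: [-2.7, 0.8, 7.3]
grip_width: 0.0519
grip_force: 20.0
```

```bash
cat >> h.py <<'E'
def rk(p): # mm, world -> rack
    a=np.deg2rad(-11.4);d=np.array(p)-[557.2,-171.4];return np.round([d@[np.cos(a),np.sin(a)],d@[-np.sin(a),np.cos(a)]],1)
E
python3 - <<'E'
from h import *
o=ctrl.get_obs();print(rk(o['ee_pos'][:2]*1000),o['ee_pos'],o['force'],o['grip_width'])
c=ctrl.camera('side');cv2.imwrite('pics/s2.png',c['pixels'][180:480,200:600,::-1])
E
```

```text
[-67.1  47.7] [ 0.50086149 -0.11136661  0.09538785] [-2.73294168  0.84561254  7.2604078 ] 0.05187593241855168
```

View pics/s2.png

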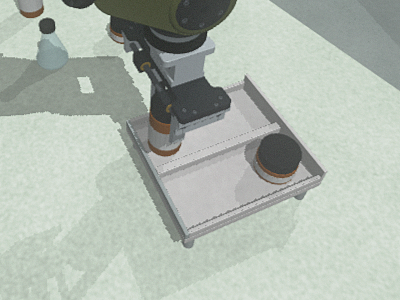

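The jar is upright at the front of its lane (crop pixel (163,140)), resting on the board. Next I release it, rise and go above the new jar.

Call:
carry_out:
  motion: "0 0 0 0 0 0 100;0 0 0 0 0 0 60;0 0 0 0 0 0 0;0 0 0 0 0 0 0;0 0 0 0 0 0 0;0 0 0 0 0 0 0;0 0 0 0 0 0 0;0 0 0.01 0 0 0 0;0 0 0.02 0 0 0 0;0 0 0.02 0 0 0 0;0 0 0.02 0 0 0 0;0 0 0.02 0 0 0 0;0 0 0.02 0 0 0 0;0 0 0 0 0 0 0"

```text
time_s: 7.28
ee_pos: [0.5017, -0.1115, 0.2095]
eef_rot: [-3.141, 0.006, 2.943]
force: [1.2, -0.5, 0.7]
grip_width: 0.0941
grip_force: 0.0
```

Call:
carry_out:
  motion: "0 0.0257 0 0 0 0 0;0 0.0257 0 0 0 0 0;0 0.0257 0 0 0 0 0;-0.0005 0.0257 0 0 0 0 0;-0.0005 0.0257 0 0 0 0 0;-0.0005 0.0257 0 0 0 0 0;-0.0005 0.0257 0 0 0 0 0;-0.0005 0.0257 0 0 0 0 0;-0.0005 0.0257 0 0 0 0 0;-0.0005 0.0257 0 0 0 0 0;-0.0005 0.0257 0 0 0 0 0;-0.0005 0.0257 0 0 0 0 0;-0.0005 0.0257 0 0 0 0 0;-0.0005 0.0257 0 0 0 0 0;-0.0005 0.0257 0 0 0 0 0;-0.0005 0.0257 0 0 0 0 0;-0.0005 0.0257 0 0 0 0 0;-0.0005 0.0257 0 0 0 0 0;0 0 0 0 0 0 0;0 0 0 0 0 0 0"

```text
time_s: 8.95
ee_pos: [0.4925, 0.3521, 0.2044]
eef_rot: [-3.141, -0.001, 2.944]
force: [0.8, 0.1, 0.1]
grip_width: 0.0943
grip_force: 0.0
```

```bash
python3 - <<'E'
from h import *
print(ctrl.get_obs()['ee_pos'],ctrl.get_obs()['qpos'])
for n in('scene','side'):
    P=cloud(ctrl.camera(n));r=circ(P,.15,np.array([.455,-.155]),np.array([.545,-.065]),.004);print(n,r,r and rk(r[0]))
c=ctrl.camera('wrist');cv2.imwrite('pics/w2.png',c['pixels'][...,::-1])
E
```

```text
[0.49249875 0.35207353 0.20439325] [ 5.60172561e-01  4.25690084e-01  1.35330419e+00 -6.31071607e-05
  1.36356070e+00 -8.13181904e-01]
scene (array([ 501.3, -111.3]), 26.5, 483, array([ 502.5, -110.1])) [-66.7  47.9]
side (array([ 500. , -112.2]), 26.0, 834, array([ 498.5, -113.8])) [-67.8  46.7]
```

View pics/w2.png

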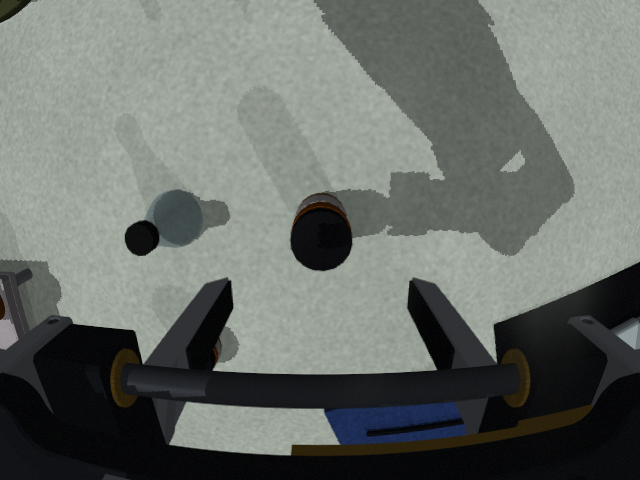

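The new jar's cap at (321,238) is centred between the fingers, and the flask at (177,217) is clear. The old jar measures (-67, +47) mm in the rack, as required.

Call:
carry_out:
  motion: "0 -0.001 -0.012 0 0 0 0;0 0 -0.012 0 0 0 0;0 0 -0.012 0 0 0 0;0 0 -0.012 0 0 0 0;0 0 -0.012 0 0 0 0;0 0 -0.012 0 0 0 0;0 0 -0.012 0 0 0 0;0 0 -0.012 0 0 0 0;0 0 -0.012 0 0 0 0;0 0 -0.012 0 0 0 0;0 0 -0.012 0 0 0 0;0 0 -0.012 0 0 0 0;0 0 -0.012 0 0 0 0;0 0 -0.003 0 0 0 0;0 0 0 0 0 0 0"

```text
time_s: 10.35
ee_pos: [0.4926, 0.3502, 0.0448]
eef_rot: [-3.14, -0.001, 2.942]
force: [-0.6, 0.2, 0.1]
grip_width: 0.0937
grip_force: 0.0
```

Call:
carry_out:
  motion: "0 0 0 0 0 0 100;0 0 0 0 0 0 130;0 0 0 0 0 0 150;0 0 0 0 0 0 180;0 0 0 0 0 0 180;0 0 0 0 0 0 180;0 0 0 0 0 0 180;0 0 0 0 0 0 180;0 0 0 0 0 0 180"
  grip_force: 25

```text
time_s: 11.1
ee_pos: [0.4931, 0.3505, 0.0461]
eef_rot: [3.141, 0.0, 2.943]
force: [-0.1, 0.7, 1.5]
grip_width: 0.0518
grip_force: 25.0
```

Call:
carry_out:
  motion: "0 0 0.005 0 0 0 180;0 0 0.01 0 0 0 180;0 0 0.02 0 0 0 180;0 0 0.02 0 0 0 180;0 0 0.02 0 0 0 180;0 0 0.02 0 0 0 180;0 0 0.02 0 0 0 180;0 0 0.02 0 0 0 180;0 0 0.02 0 0 0 180;0 0 0.01 0 0 0 180;0 0 0 0 0 0 180;0 0 0 0 0 0 180"

```text
time_s: 12.1
ee_pos: [0.4929, 0.3503, 0.2107]
eef_rot: [-3.142, 0.0, 2.943]
force: [-0.3, -0.3, -2.6]
grip_width: 0.0515
grip_force: 25.0
```

Call:
carry_out:
  motion: "0.0057 -0.0254 0 0 0 0 180;0.0057 -0.0254 0 0 0 0 180;0.0057 -0.0254 0 0 0 0 180;0.0057 -0.0254 0 0 0 0 180;0.0057 -0.0254 0 0 0 0 180;0.0057 -0.0254 0 0 0 0 180;0.0057 -0.0254 0 0 0 0 180;0.0057 -0.0254 0 0 0 0 180;0.0057 -0.0254 0 0 0 0 180;0.0057 -0.0254 0 0 0 0 180;0.0057 -0.0254 0 0 0 0 180;0.0057 -0.0254 0 0 0 0 180;0.0057 -0.0254 0 0 0 0 180;0.0057 -0.0254 0 0 0 0 180;0.0057 -0.0254 0 0 0 0 180;0.0057 -0.0254 0 0 0 0 180;0.0057 -0.0254 0 0 0 0 180;0.0057 -0.0254 0 0 0 0 180;0.0057 -0.0254 0 0 0 0 180;0 0 0 0 0 0 180"

```text
time_s: 13.77
ee_pos: [0.601, -0.136, 0.2087]
eef_rot: [-3.141, -0.003, 2.939]
force: [-0.7, 0.1, -2.2]
grip_width: 0.0515
grip_force: 25.0
```

Call:
carry_out:
  motion: "0 0 0 0 0 0 180;0 0 0 0 0 0 180;0 0 0 0 0 0 180"

```text
time_s: 14.02
ee_pos: [0.601, -0.1313, 0.2103]
eef_rot: [3.141, -0.001, 2.943]
force: [-1.0, -0.2, -2.1]
grip_width: 0.0517
grip_force: 25.0
```

```bash
python3 - <<'E'
from h import *
o=ctrl.get_obs();print(rk(o['ee_pos'][:2]*1000),o['ee_pos'],o['grip_width'],o['force'])
a=ctrl.camera('scene')['pixels'][120:420,60:460];b=ctrl.camera('side')['pixels'][180:480,240:640]
cv2.imwrite('pics/p3.png',np.hstack([a,b])[...,::-1])
E
```

```text
[35. 48.] [ 0.60102251 -0.13125519  0.21032756] 0.051698468357905085 [-0.95279862 -0.18494761 -2.10901358]
```

View pics/p3.png

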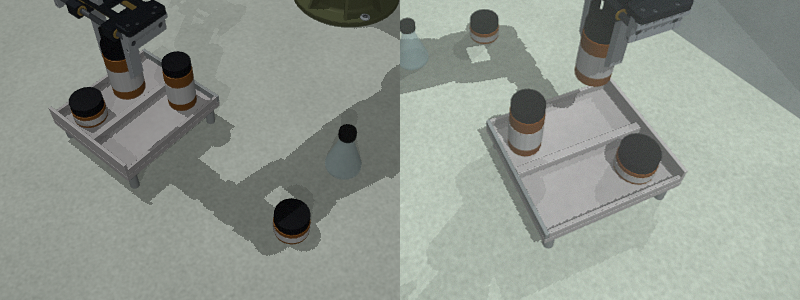

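The left crop shows the new jar held upright at (122,70), over the lane behind the old jar at (180,80). In the right crop the lane is free beneath it at (597,85). I'll lower it now.

Call:
carry_out:
  motion: "0 0 -0.012 0 0 0 180;0 0 -0.012 0 0 0 180;0 0 -0.012 0 0 0 180;0 0 -0.012 0 0 0 180;0 0 -0.012 0 0 0 180;0 0 -0.012 0 0 0 180;0 0 -0.012 0 0 0 180;0 0 -0.012 0 0 0 180;0 0 -0.01 0 0 0 180;0 0 -0.004 0 0 0 180;0 0 -0.001 0 0 0 180;0 0 -0.001 0 0 0 180;0 0 -0.001 0 0 0 180;0 0 -0.001 0 0 0 180;0 0 -0.001 0 0 0 180;0 0 0 0 0 0 180;0 0 0 0 0 0 180"

```text
time_s: 15.53
ee_pos: [0.6013, -0.1322, 0.0961]
eef_rot: [-3.142, 0.0, 2.943]
force: [-0.2, -0.1, -0.9]
grip_width: 0.0517
grip_force: 25.0
```

Call:
carry_out:
  motion: "0 0 -0.0005 0 0 0 180;0 0 -0.0005 0 0 0 180;0 0 0 0 0 0 180"

```text
time_s: 15.78
ee_pos: [0.6017, -0.1322, 0.096]
eef_rot: [-3.142, 0.001, 2.943]
force: [-1.6, 1.3, 7.4]
grip_width: 0.0512
grip_force: 25.0
```

Call:
carry_out:
  motion: "0 0 0 0 0 0 100;0 0 0 0 0 0 60;0 0 0 0 0 0 0;0 0 0 0 0 0 0;0 0 0 0 0 0 0;0 0 0 0 0 0 0;0 0 0 0 0 0 0;0 0 0.01 0 0 0 0;0 0 0.02 0 0 0 0;0 0 0.02 0 0 0 0;0 0 0.02 0 0 0 0;0 0 0.02 0 0 0 0;0 0 0.02 0 0 0 0;0 0 0.02 0 0 0 0;0 0 0 0 0 0 0;0 0 0 0 0 0 0"

```text
time_s: 17.12
ee_pos: [0.6015, -0.1323, 0.2262]
eef_rot: [-3.141, 0.002, 2.943]
force: [0.3, -0.9, -0.1]
grip_width: 0.094
grip_force: 0.0
```

```bash
python3 - <<'E'
from h import *
for n in('scene','side'):
    c=ctrl.camera(n);P=cloud(c)
    for x,y in((.501,-.111),(.601,-.131)):
        q=np.array([x,y]);r=circ(P,.15,q-.042,q+.042,.005);print(n,r,r and rk(r[0]))
    if n=='side':cv2.imwrite('pics/s4.png',c['pixels'][...,::-1])
E
```

```text
scene (array([ 501. , -110.2]), 26.6, 494, array([ 503. , -109.8])) [-67.2  48.9]
scene (array([ 602.2, -131.7]), 26.6, 576, array([ 602.9, -129.7])) [36.3 47.8]
side (array([ 499.9, -112.4]), 25.8, 853, array([ 498.1, -113.8])) [-67.8  46.5]
side (array([ 598.7, -132.2]), 26.1, 768, array([ 597.7, -134. ])) [32.9 46.6]
```

View pics/s4.png

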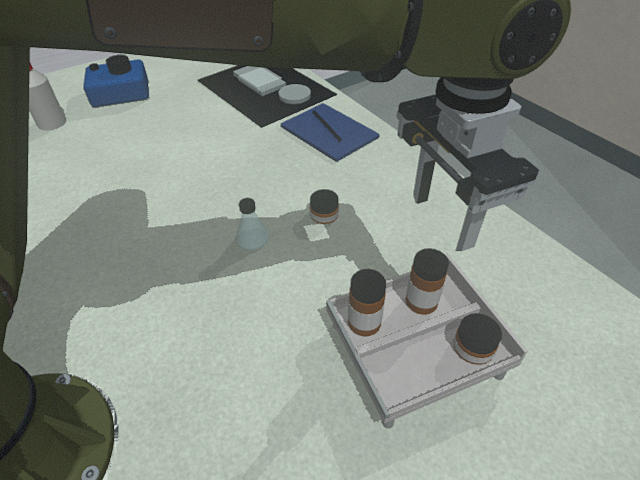

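Both jars stand upright in the left lane, with caps at (367,283) and (430,264). The lane pot, bench pot and flask have not moved, and the gripper is clear.

```bash
python3 -c "
from station import ctrl
print(ctrl.hand_in())"
```

```text
the job is handed in; nothing more can be done
None
```

I handed the job in at about 17 s; both tall jars stand upright in the left (+y) lane, with the old one at the front (x ≈ -67 mm), the new one behind it (x ≈ +35 mm), and the pots and flask unmoved; the hand-in call returned no verdict.

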